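Open the delivery carton and take out the full tin

ROBOT

A 7-joint arm with a two-finger parallel gripper is mounted at the origin on the work surface. World frame = base frame: x ahead of the robot, y to its left, z up, the work surface at z = 0. Lengths are in m, angles in rad, forces in N, time in s.
With the tool pointing down it reaches from about 0.4 to 0.925 m from the base axis. Payload 5.6 kg.
Tool frame: the origin (TCP) lies at the very end of the fingers, on their centre line; the grasp point (between the pads) lies behind it (robot.pinch_z is the y of the grasp point in the tool frame, in m); y points along the fingers, z is the direction in which the jaws open and shut, and the axes are right-handed (so a half turn about y gives the same grasp; the last joint's range is limited). The gripper opens to 85 mm and grips with 20 to 120 N. Pads are 22 mm wide; open, the fingers measure 114 mm over their backs; the gripper's body (76 mm by 85 mm) begins 54 mm behind the grasp point. The pads swing forward as they close: fully open they stand 13 mm farther back than shut.
Start: joints at [1.116, 0.468, -0.012, 1.603, 0.006, 1.071, -0.056], TCP at [0.26, -0.596, 0.231] pointing down, gripper open.
Joint ranges: [-2.53, 2.53], [-0.31, 2.02], [-1.57, 1.55], [0.28, 2.44], [-1.29, 4.43], [0.15, 1.84], [-2.92, 2.92]. Speed limits (rad/s): [2.57, 2.57, 3.14, 3.14, 3.14, 3.14, 3.14].

INTERFACE

Orientations are given as a rotation vector (axis times angle).
In Python, from plant import readout, snapshot, camera_info, robot, silhouettes, mark_of gives the robot as it stands. The module is installed in compiled form; this text tells all that it offers.
- The arm moves only by the tool apply_moves, never from a script. Its argument "deltas" is a list of rows, each a list of 5 numbers: the finger opening in mm, from 0 to 85.4, then the shift along the tool's x, y, z in units of 50 mm (1.0 is 50 mm), then the turn about the tool's y in units of 6 degrees (1.0 is 6 degrees). In form: [[gripper, dx, dy, dz, spin], ...]. A call has 1 to 10 rows; each row is the pose to reach, as a shift and turn from the pose measured when the call began, along the tool's axes at that moment; what a row does not reach only later rows make up. A row lasts 1/8 s, in which the tool goes at most 62.5 mm and 10.7 degrees, less where a joint would pass 70% of its speed; a pose out of reach is approached as far as the arm can. A call with a gripper value outside its range is refused whole. The fingers move at their own pace and stop on an object; "grip_force" is the grip in N (left out, the last holds). Time passes only in rows, so rows that repeat a pose let the fingers close. It gives the time, the measured TCP pose, the force and the opening at its end, in the units of the state.
- readout.get_obs(): the state, without advancing time (a new reading comes with each control period).
- snapshot(name): name is "side" or "top" or "wrist"; returns (picture, depth): 400x640x3 uint8, red, green, blue; 400x640 float32, m along the optical axis (not along the pixel's ray), 0 where there is no reading.
- camera_info(name): a dict with "fovy" (degrees; the focal length in pixels is half the picture's height over the tangent of half this angle, whatever the lens; pixels are square), "cx", "cy" (the principal point, pixels), "dist" ([k1, k2, p1, p2, k3] as OpenCV has them; the pictures are not rectified), "view" (4x4, takes a point from world to camera coordinates). Camera axes: x right, y down, z forward; pixel columns grow to the right and rows downward; lengths in m; the calibration is good to about 2 mm. A picture is of the moment at which its call begins: read the wrist's pose just before it. camera_info takes no time and is no camera call; for the wrist camera it gives the pose at the moment of the call.
- robot.close_job(): hands the job in, once; it reports no verdict.
Trained networks look in the newest picture that a camera, given by its name, has taken for a name from the list of things; names that differ only in an ending like _2 or _b are one class to them, and where a whole thing is asked for, a point or a joint stands for the part that bears it (a point fixed in the world has none). Each returns a list of dicts, best first, with "conf" (0 to 1); they miss things now and then, are a little off and sometimes report something else, mostly with a low value. They report only what shows in the picture. A call takes as long as a camera call. They do not tell look-alikes from the thing itself.
- silhouettes(target, camera): "region" (400x640 bool, what is visible of it) and "rect" ([centre column, centre row, width, height] in pixels, round what is visible of it).
- mark_of(target, camera): "uv" ([column, row] in pixels: a listed point, or the origin of a listed thing).
The state is a dict: "time": time; "q": joint angles; "dq": joint speeds; "tau": joint torques, N m; "tcp_pos": TCP position; "tcp_rot": TCP orientation; "wrist_force": force on the tool from outside, world axes, zero at the start; "wrist_torque": the same for the moment, N m; "finger_gap": finger opening in m.
Only numpy, scipy, OpenCV 4.12 (cv2) and the standard library are available. Lean on these libraries where they do the work, as an engineer would, in place of code of your own. Each camera call takes 0.05 s, during which the arm holds its last target.

TASK

On the coffee counter, first open the small delivery carton by folding both of its half-closed flaps right back, so that they lean well outwards and stay there. Of the two look-alike tins inside, find out by weight which one is full, set that one down gently, upright and with its whole base on the low slotted tray, and leave the empty one standing upright in the carton. Do not tip over a tin, and leave the jug, the cup and the tamper where they are.

Things in the scene. Friction and masses are not known exactly. Their poses are not given: they have to be found in the camera images.
- carton: open brown carton fixed to the counter, 224 mm (x) by 188 mm (y) outside, 124 mm high, walls and floor 4 mm; origin at the centre of its underside, z up. Long flaps are hinged on its +y and -y rims, with a gap along x between their free edges. The tins stand on its floor about 52 mm to either side of the middle along x (within 8 mm). End flaps hang down outside the x walls, 12 mm proud
- flap_p (a joint): cardboard flap, 218 mm long, 68 mm from crease to free edge, 4 mm thick, on the carton's +y rim. 0 = closed flat, 1.57 = upright, more = leaning outwards, 3.2 = end of travel just past level outside. Starts ajar at 0.4 to 0.9. Stiff crease (0.04 N m friction): it stays where left; lift it by its free edge from below and push it over outwards
- flap_m (a joint): cardboard flap, 218 mm long, 68 mm from crease to free edge, 4 mm thick, on the carton's -y rim. 0 = closed flat, 1.57 = upright, more = leaning outwards, 3.2 = end of travel just past level outside. Starts ajar at 0.4 to 0.9. Stiff crease (0.04 N m friction): it stays where left; lift it by its free edge from below and push it over outwards
- flap_p_hinge (a point): middle of the crease of flap_p, on the carton's +y rim, 92 mm from the carton's middle line and 124 mm above the counter
- flap_m_hinge (a point): middle of the crease of flap_m, on the carton's -y rim, 92 mm from the carton's middle line and 124 mm above the counter
- flap_p_edge (a point): middle of the free edge of flap_p, 68 mm from its crease
- flap_m_edge (a point): middle of the free edge of flap_m, 68 mm from its crease
- tin_a_mid (a point): plain steel tin with a flat lid, upright cylinder 58 mm across, 95 mm tall, in the carton at the start; this point is its centre, 47.5 mm above its underside, z along its axis. Two tins look the same: one is full (about 0.55 kg), one empty (about 0.13 kg), each within 15 %; which is which is felt only by lifting
- tin_b_mid (a point): plain steel tin with a flat lid, upright cylinder 58 mm across, 95 mm tall, in the carton at the start; this point is its centre, 47.5 mm above its underside, z along its axis. Two tins look the same: one is full (about 0.55 kg), one empty (about 0.13 kg), each within 15 %; which is which is felt only by lifting
- tin_a: the tin of point tin_a_mid; origin at the centre of its underside
- tin_b: the tin of point tin_b_mid; origin at the centre of its underside
- tray: low black tray with a flat dark slotted steel top, fixed, 160 mm (its x) by 130 mm (its y); origin at the centre of its underside, flat top 22 mm above it
- jug: steel milk jug, 84 mm across and 95 mm tall, with a handle, a bystander: leave it where it stands; origin at the centre of its underside
- cup: white cup, 76 mm across and 60 mm tall, with a handle, a bystander: leave it where it stands; origin at the centre of its underside
- tamper: dark steel tamper, 58 mm across and 80 mm tall, a bystander: leave it where it stands; origin at the centre of its underside
Not all that is in view belongs to the job. What is shaped like the tin_a but orange is not meant. What is shaped like the tin_b but purple is not meant.

How it is judged:
On the way:
1. both flaps are folded back, leaning outwards (over 1.9 rad), with both tins still in the carton (value of joint each of flap_p, flap_m above 1.9 rad and z of each of tin_a_mid, tin_b_mid in the frame of carton below 0.08 m), for 0.2 s.
At the end, for the whole second after the job is handed in: Both flaps over 1.9 rad; the full tin at rest on the tray top, upright within 0.1 rad, centre within 50 mm (tray x) and 35 mm (tray y) of the tray centre, pressing over 3.3 N; the other tin at rest on the carton floor, upright within 0.1 rad (value of joint each of flap_p, flap_m above 1.9 rad and ((x of tin_a_mid in the frame of tray between -0.05 and 0.05 m and y of tin_a_mid in the frame of tray between -0.035 and 0.035 m and z of tin_a_mid in the frame of tray between 0.062 and 0.077 m and angle between each of tin_a_mid, tin_b_mid's own z axis and vertical below 0.1 rad and contact force between tin_a and tray above 3.3 N and linear speed of each of tin_a, tin_b below 0.02 m/s and x of tin_b_mid in the frame of carton between -0.1 and 0.1 m and y of tin_b_mid in the frame of carton between -0.085 and 0.085 m and z of tin_b_mid in the frame of carton below 0.06 m) or (x of tin_b_mid in the frame of tray between -0.05 and 0.05 m and y of tin_b_mid in the frame of tray between -0.035 and 0.035 m and z of tin_b_mid in the frame of tray between 0.062 and 0.077 m and angle between each of tin_b_mid, tin_a_mid's own z axis and vertical below 0.1 rad and contact force between tin_b and tray above 3.3 N and linear speed of each of tin_b, tin_a below 0.02 m/s and x of tin_a_mid in the frame of carton between -0.1 and 0.1 m and y of tin_a_mid in the frame of carton between -0.085 and 0.085 m and z of tin_a_mid in the frame of carton below 0.06 m))); the robot touches nothing.
It fails at once if a tin is tipped by more than 0.6 rad (angle between any of tin_a_mid, tin_b_mid's own z axis and vertical above 0.6 rad).
It fails at once if a tin is dropped or slammed onto the tray (over 40 N) (contact force between any of tin_a, tin_b and tray above 40 N).
It fails at once if the jug, cup or tamper is moved by more than 30 mm (distance of any of jug, cup, tamper from where it was at the start of the episode above 0.03 m).
It also fails if it takes over 72 s, if anything falls off the work surface, if the arm or the gripper's body presses on something with over 40 N, if the wrist force passes 120 N, or if a joint passes its speed limit or range.

## Working session

There is one attempt and no reset: what is moved stays moved. The work goes in short steps, Python scripts to look and compute and a tool call to move; the robot and the scene stay as the last step left them, time stands still between calls to the robot, and variables do not carry over. Pictures are saved under pics/ and viewed, and the job is handed in when it is done.

Besides the shell and the picture viewer there is one more tool, called after "Call:" by a JSON object that holds its "api" and its "payload", one argument or row to a line. apply_moves: Moves the arm, as the interface text tells. Its arguments: {"type":"object","properties":{"deltas":{"type":"array","items":{"type":"array","items":{"type":"number"}}},"grip_force":{"type":"number"}},"required":["deltas"]}

```bash
mkdir -p pics; cat > h.py <<'E'
import numpy as np, cv2
from scipy.spatial.transform import Rotation as R
from plant import readout, snapshot, camera_info, robot, silhouettes, mark_of
def K(n):
    c=camera_info(n); f=200/np.tan(np.radians(c['fovy'])/2)
    return np.array([[f,0,c['cx']],[0,f,c['cy']],[0,0,1]]),np.array(c['dist'],float),np.array(c['view'])
def save(p,name): cv2.imwrite('pics/'+name,cv2.cvtColor(p,cv2.COLOR_RGB2BGR))
def cloud(n,d):
    k,ds,V=K(n); v,u=np.mgrid[0:400,0:640]
    pts=cv2.undistortPoints(np.stack([u,v],-1).reshape(-1,1,2).astype(float),k,ds).reshape(400,640,2)
    P=np.dstack([pts*d[...,None],d]); Vi=np.linalg.inv(V)
    W=P@Vi[:3,:3].T+Vi[:3,3]; W[d<=0]=np.nan
    return W
def ray(n,uv):
    k,ds,V=K(n); p=cv2.undistortPoints(np.array(uv,float).reshape(1,1,2),k,ds).reshape(2)
    Vi=np.linalg.inv(V); return Vi[:3,3],Vi[:3,:3]@np.array([p[0],p[1],1])
def atz(n,uv,z):
    o,d=ray(n,uv); return o+d*(z-o[2])/d[2]
def proj(n,X):
    k,ds,V=K(n); X=np.atleast_2d(X).astype(float); Y=X@V[:3,:3].T+V[:3,3]
    return cv2.projectPoints(Y,np.zeros(3),np.zeros(3),k,ds)[0].reshape(-1,2)
def tool():
    o=readout.get_obs(); return np.array(o['tcp_pos']),R.from_rotvec(o['tcp_rot']).as_matrix(),o
E
python3 - <<'E'
from h import *
for n in ['side','top','wrist']:
    p,d=snapshot(n); save(p,n+'0.png'); np.save(n+'0.npy',d)
    print(n, np.round(np.linalg.inv(K(n)[2])[:3,3],3))
t,M,o=tool(); print(t,M.round(3),o['finger_gap'],o['time'],o['wrist_force'],robot.pinch_z)
print([x for x in dir(robot) if x[0]!='_'])
E
```

```text
side [0.387 0.778 0.918]
top [ 0.394 -0.031  0.886]
wrist [ 0.332 -0.564  0.373]
[ 0.259935   -0.59530917  0.23055137] [[-0.916 -0.001  0.4  ]
 [-0.4    0.001 -0.916]
 [ 0.    -1.    -0.001]] 0.08549526519462318 0.15 [ 0.50130476  0.75673402 -0.01995966] -0.0187
['Unreachable', 'close_job', 'pinch_z']
```

View pics/side0.png

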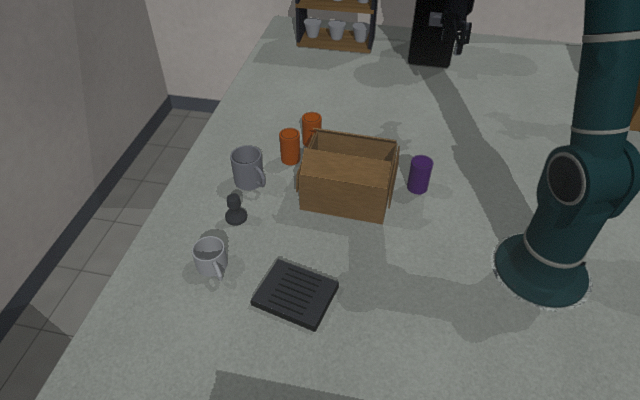

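View pics/top0.png

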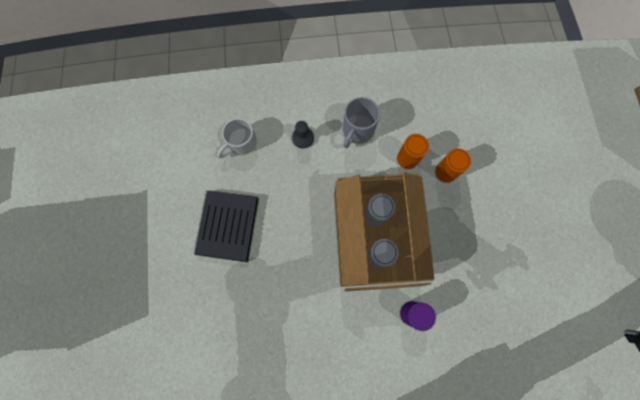

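View pics/wrist0.png

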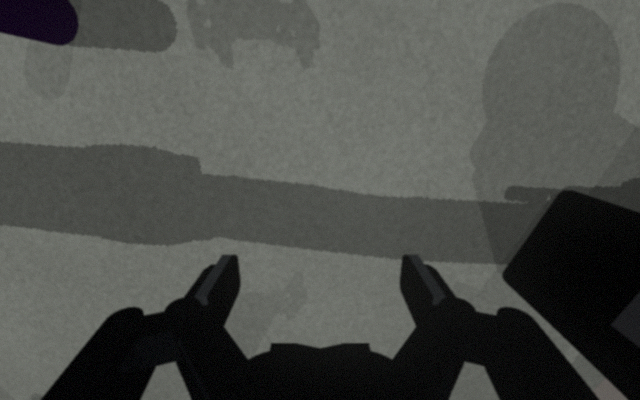

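The side view shows the carton (300-395, 130-218), with the tray at (295,293), cup, tamper and jug to its left. In the top view the carton is at (385,230), its flaps are at left and right, and the tins are at (380,207) and (384,252). The tray is at (228,226). Next I'll measure.

```bash
python3 - <<'E'
from h import *
d=np.load('top0.npy'); W=cloud('top',d)
for n in ['carton','tray','jug','cup','tamper','flap_p','flap_m','tin_a']:
    for r in silhouettes(n,'top')[:3]:
        m=r['region']; q=W[m]; q=q[~np.isnan(q[:,0])]
        print(n,round(r['conf'],2),np.round(r['rect']),'med',np.median(q,0).round(3),'min',np.percentile(q,2,axis=0).round(3),'max',np.percentile(q,98,axis=0).round(3))
for n in ['carton','tray','flap_p_hinge','flap_m_hinge','flap_p_edge','flap_m_edge','tin_a_mid','tin_b_mid','jug','cup','tamper']:
    for r in mark_of(n,'top')[:3]:
        z={'flap':.124,'tin_':.0515}.get(n[:4],0)
        print(n,round(r['conf'],2),np.round(r['uv'],1),atz('top',r['uv'],z).round(3))
# points
m=(W[...,2]>0.1)&(W[...,0]>0.2)&(np.arange(640)[None,:]>325)&(np.arange(640)[None,:]<440)
m[:170]=0;m[300:]=0
np.save('W0.npy',W)
for u in range(330,445,5): print(u,W[200,u].round(3),W[230,u].round(3),W[265,u].round(3))
E
```

```text
carton 0.82 [384. 234. 101. 118.] med [ 0.49  -0.182  0.133] min [ 0.375 -0.257  0.002] max [ 0.604 -0.073  0.175]
carton 0.63 [384. 256.  32.  22.] med [ 0.445 -0.163  0.1  ] min [ 0.42  -0.194  0.018] max [ 0.473 -0.138  0.103]
tray 0.69 [229. 227.  65.  73.] med [0.554 0.186 0.023] min [0.477 0.118 0.016] max [0.634 0.254 0.026]
jug 0.89 [360. 121.  39.  53.] med [ 0.788 -0.163  0.054] min [ 0.721 -0.2    0.004] max [ 0.814 -0.12   0.097]
jug 0.38 [350. 232.  28. 110.] med [ 0.492 -0.098  0.155] min [ 0.391 -0.122  0.129] max [ 0.6   -0.072  0.177]
jug 0.23 [418. 229.  33. 107.] med [ 0.487 -0.234  0.153] min [ 0.385 -0.263  0.128] max [ 0.595 -0.209  0.173]
cup 0.57 [235. 137.  39.  44.] med [0.777 0.148 0.028] min [0.73  0.103 0.003] max [0.809 0.19  0.062]
tamper 0.6 [304. 133.  24.  25.] med [ 0.756 -0.016  0.02 ] min [ 0.739 -0.041  0.008] max [0.779 0.009 0.08 ]
tamper 0.43 [383. 254.  32.  26.] med [ 0.445 -0.163  0.1  ] min [ 0.419 -0.193  0.018] max [ 0.473 -0.139  0.103]
flap_p 0.85 [352. 231.  40. 108.] med [ 0.491 -0.098  0.155] min [ 0.391 -0.122  0.129] max [ 0.6   -
[... 2530 characters left out ...]
0.503 -0.217  0.005] [ 0.42  -0.205  0.006]
400 [ 0.575 -0.24   0.006] [ 0.501 -0.229  0.006] [ 0.418 -0.217  0.004]
405 [ 0.574 -0.253  0.004] [ 0.5   -0.241  0.008] [ 0.417 -0.229  0.005]
410 [ 0.541 -0.223  0.165] [ 0.479 -0.211  0.173] [ 0.415 -0.24   0.007]
415 [ 0.542 -0.236  0.153] [ 0.479 -0.224  0.161] [ 0.41  -0.21   0.173]
420 [ 0.543 -0.25   0.142] [ 0.479 -0.237  0.15 ] [ 0.41  -0.223  0.162]
425 [ 0.544 -0.264  0.13 ] [ 0.48  -0.251  0.138] [ 0.409 -0.237  0.146]
430 [ 0.568 -0.316  0.002] [ 0.494 -0.304 -0.001] [ 0.408 -0.251  0.134]
435 [ 0.567 -0.328  0.003] [ 0.493 -0.317 -0.   ] [ 0.409 -0.301  0.002]
440 [ 0.566 -0.342  0.   ] [ 0.492 -0.329 -0.002] [ 0.407 -0.314  0.001]
```

```bash
python3 - <<'E'
from h import *
W=np.load('W0.npy')
snapshot('top')
S=silhouettes('flap_p','top')
for s in S[:2]:
    m=cv2.erode(s['region'].astype(np.uint8),np.ones((5,5)))>0
    q=W[m]; q=q[(q[:,2]>.13)&(q[:,2]<.18)]
    A=np.c_[q[:,:2],np.ones(len(q))]; c=np.linalg.lstsq(A,q[:,2],rcond=None)[0]
    g=c[:2]; ang=np.arctan(np.linalg.norm(g)); dirn=g/np.linalg.norm(g)
    # hinge line (top surface, z=.126)
    r=A@c-q[:,2]
    x0=.49; y=(.126-c[2]-c[0]*x0)/c[1]
    print('flap angle',ang.round(3),'uphill dir',dirn.round(3),'yaw',np.degrees(np.arctan2(dirn[0],abs(dirn[1]))).round(2),'hinge y at x=.49',y.round(4),'rms',r.std().round(4), 'xr',q[:,0].min().round(3),q[:,0].max().round(3),'zmax',q[:,2].max().round(3))
for c0 in [(380,207),(384,252)]:
    v,u=np.mgrid[0:400,0:640]; m=(np.hypot(u-c0[0],v-c0[1])<24)&(abs(W[...,2]-.1)<.008)
    q=W[m][:,:2].astype(np.float32); (cc,rr)=cv2.minEnclosingCircle(q); print('tin',q.mean(0).round(4),cc,rr,len(q))
m=(abs(W[...,2]-.022)<.006); m[:, :190]=0; m[:,265:]=0; m[:185]=0;m[268:]=0
q=W[m][:,:2].astype(np.float32); print('tray',cv2.minAreaRect(q))
for n,s in [('jug',.095),('cup',.06),('tamper',.08)]:
    pass
E
```

```text
flap angle 0.731 uphill dir [0.047 0.999] yaw 2.68 hinge y at x=.49 -0.2647 rms 0.001 xr 0.385 0.596 zmax 0.175
flap angle 0.809 uphill dir [-0.045 -0.999] yaw -2.56 hinge y at x=.49 -0.07 rms 0.0014 xr 0.391 0.6 zmax 0.177
tin [ 0.5462 -0.174 ] (0.5471535325050354, -0.17491963505744934) 0.029929686337709427 566
tin [ 0.4464 -0.1666] (0.4469270408153534, -0.16724911332130432) 0.02979898825287819 602
tray ((0.5566180944442749, 0.18815869092941284), (0.13223330676555634, 0.1613629013299942), 76.4956283569336)
```

```bash
cat > go.py <<'E'
import sys
from h import *
t,M,o=tool()
X=np.array([float(a) for a in sys.argv[1:4]]); 
d=M.T@(X-t)/0.05
s=''
if len(sys.argv)>4:
    cur=np.degrees(np.arctan2(M[1,2],M[0,2])); s=((cur-float(sys.argv[4])+90)%180-90)/6
print('at',t.round(4),'cur ang',np.degrees(np.arctan2(M[1,2],M[0,2])).round(2),'d',d.round(3),'spin',s,'gap',round(o['finger_gap'],4),'F',np.round(o['wrist_force'],2),'t',o['time'])
E
python3 go.py .493 -.167 .231 87.4
```

```text
at [ 0.2601 -0.5957  0.2313] cur ang -66.41 d [-7.699e+00  6.000e-03 -5.993e+00] spin 4.365212479914599 gap 0.0853 F [-0.11 -0.13 -0.16] t 1.2
```

Call:
{"api": "apply_moves", "payload": {
  "deltas": [
    [0,-0.9,-0.2,-0.7,0.5],
    [0,-1.8,-0.4,-1.4,1],
    [0,-2.7,-0.4,-2.1,1.5],
    [0,-3.6,-0.4,-2.8,2],
    [0,-4.5,-0.4,-3.5,2.5],
    [0,-5.4,-0.4,-4.2,3],
    [0,-6.3,-0.4,-4.9,3.6],
    [0,-7.1,-0.4,-5.5,4.1],
    [0,-7.7,-0.4,-6.0,4.37],
    [0,-7.7,-0.4,-6.0,4.37]
  ]
}}

```text
time: 2.45
tcp_pos: [0.4943, -0.1631, 0.2514]
tcp_rot: [-0.044, -2.203, 2.201]
wrist_force: [0.3, -0.2, 0.4]
finger_gap: 0.0002
```

```bash
python3 go.py .493 -.167 .142 87.4; python3 - <<'E'
from h import *
p,d=snapshot('wrist'); save(p,'w1.png')
p,d=snapshot('side'); save(p,'s1.png')
E
```

```text
at [ 0.4943 -0.1631  0.2514] cur ang -92.26 d [0.025 2.189 0.082] spin 0.05613403423377387 gap 0.0002 F [ 0.28 -0.23  0.4 ] t 2.45
```

View pics/w1.png

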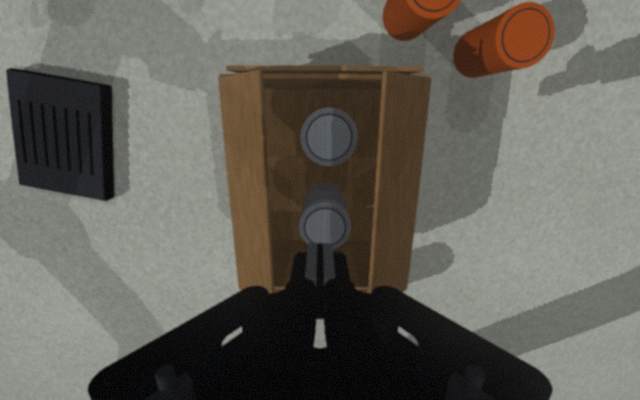

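View pics/s1.png

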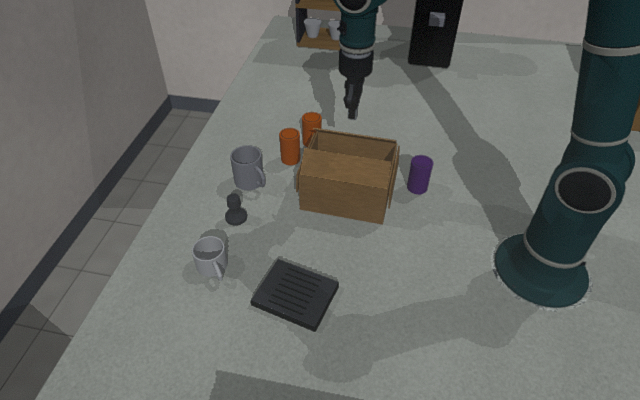

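Call:
{"api": "apply_moves", "payload": {
  "deltas": [
    [0,0,0.7,0.1,0],
    [0,0,1.4,0.1,0],
    [0,0,2.1,0.1,0],
    [0,0,2.1,-0.3,0],
    [0,0,2.1,-0.7,0],
    [0,0,2.1,-1.1,0],
    [0,0,2.1,-1.5,0],
    [0,0,2.1,-1.9,0],
    [0,0,2.1,-2.3,0],
    [0,0,2.1,-2.6,0]
  ]
}}

```text
time: 3.8
tcp_pos: [0.4986, -0.0384, 0.1465]
tcp_rot: [-0.053, -2.196, 2.199]
wrist_force: [-0.2, -0.4, 0.4]
finger_gap: -0.0002
```

```bash
python3 go.py .493 -.31 .142 87.4; python3 - <<'E'
from h import *
p,d=snapshot('side'); save(p,'s2.png')
E
```

```text
at [ 0.4986 -0.0384  0.1465] cur ang -92.74 d [-0.147  0.099  5.431] spin -0.023227512164822883 gap -0.0002 F [-0.2  -0.41  0.41] t 3.8
```

View pics/s2.png

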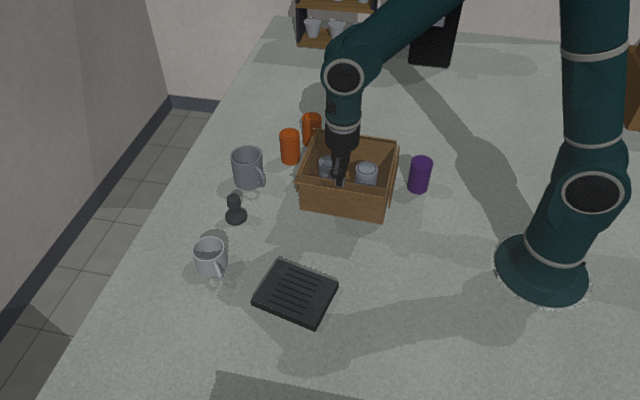

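Call:
{"api": "apply_moves", "payload": {
  "deltas": [
    [0,0,0,-0.3,0],
    [0,0,0,-0.3,0],
    [0,0,0,0.6,0],
    [0,-0.1,0,1.6,0],
    [0,-0.1,0,2.6,0],
    [0,-0.1,0,3.2,0],
    [0,-0.1,0,3.6,0],
    [0,-0.1,0,4.0,0],
    [0,-0.1,0,4.4,0],
    [0,-0.1,0,4.8,0]
  ]
}}

```text
time: 5.1
tcp_pos: [0.4932, -0.2758, 0.1471]
tcp_rot: [-0.05, -2.2, 2.199]
wrist_force: [1.2, 2.2, -0.5]
finger_gap: -0.0002
```

```bash
python3 go.py .493 -.32 .142 87.4
```

```text
at [ 0.4932 -0.2758  0.1471] cur ang -92.55 d [-0.035  0.101  0.884] spin 0.008080178294998555 gap -0.0002 F [ 1.2   2.21 -0.53] t 5.1
```

Push on a little further, then retreat inward and up for a look.

Call:
{"api": "apply_moves", "payload": {
  "deltas": [
    [0,0,0,0.4,0],
    [0,0,0,0.8,0],
    [0,0,0,1.0,0],
    [0,0,0,1.0,0],
    [0,0,0,0.2,0],
    [0,0,-0.6,-0.6,0],
    [60,0,-1.5,-1.4,0],
    [85,0,-2.4,-2.2,0],
    [85,0.2,-2.4,-2.2,0],
    [85,0.8,-2.4,-2.2,0]
  ]
}}

```text
time: 6.35
tcp_pos: [0.4579, -0.1636, 0.2668]
tcp_rot: [-0.048, -2.201, 2.2]
wrist_force: [-0.6, -0.3, -0.3]
finger_gap: 0.072
```

```bash
python3 go.py .447 -.167 .2 87.4; python3 - <<'E'
from h import *
p,d=snapshot('top'); save(p,'t3.png'); W=cloud('top',d); np.save('W3.npy',W)
p,d=snapshot('side'); save(p,'s3.png'); Ws=cloud('side',d); np.save('Ws3.npy',Ws)
p,d=snapshot('wrist'); save(p,'w3.png'); np.save('Ww3.npy',cloud('wrist',d))
E
```

```text
at [ 0.4579 -0.1636  0.2668] cur ang -92.42 d [0.216 1.335 0.078] spin 0.030317427179918848 gap 0.072 F [-0.58 -0.29 -0.26] t 6.35
```

View pics/t3.png

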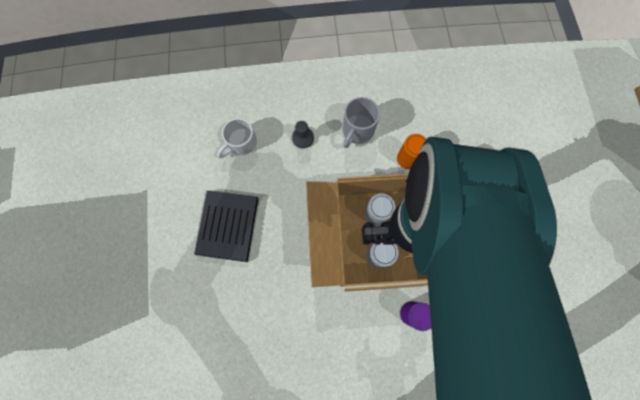

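View pics/w3.png

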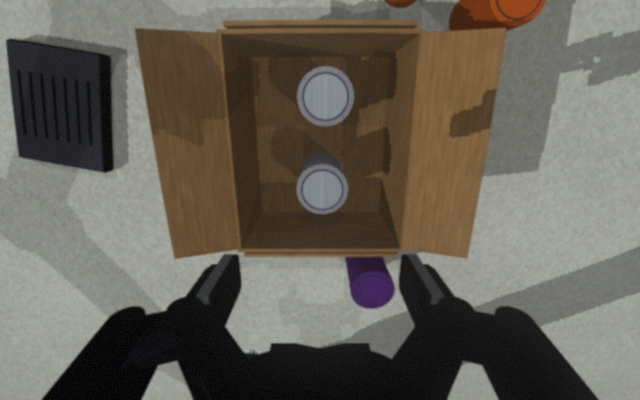

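View pics/s3.png

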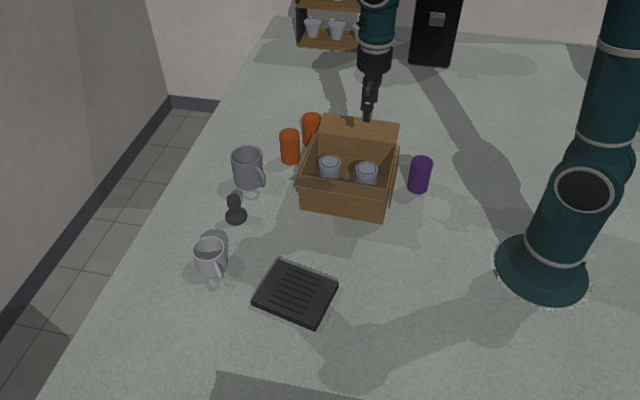

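Both flaps lean outwards. In the wrist view they are at (185,150) and (460,150), and the tins at (325,97) and (323,190). I'll measure the flap angles and the tins from the depth.

```bash
python3 - <<'E'
from h import *
W=np.load('Ww3.npy')
for nm,(u0,u1,v0,v1) in {'p':(165,220,50,230),'m':(425,475,60,230)}.items():
    q=W[v0:v1,u0:u1].reshape(-1,3); q=q[(q[:,2]>.11)]
    A=np.c_[q[:,:2],np.ones(len(q))]; c=np.linalg.lstsq(A,q[:,2],rcond=None)[0]
    print(nm,'slope dz/dy',c[:2].round(3),'joint',(np.pi-np.arctan(np.hypot(*c[:2]))).round(3),len(q),'zrange',np.percentile(q[:,2],[2,98]).round(3),'y',q[:,1].min().round(3),q[:,1].max().round(3))
v,u=np.mgrid[0:400,0:640]
for c0 in [(325,97),(323,190)]:
    m=(np.hypot(u-c0[0],v-c0[1])<40)&(abs(W[...,2]-.1)<.012)
    q=W[m]; print(q.mean(0).round(4),cv2.minEnclosingCircle(q[:,:2].astype(np.float32)))
E
python3 go.py .447 -.167 .06 87.4
```

```text
p slope dz/dy [0.016 0.348] joint 2.806 9833 zrange [0.126 0.145] y -0.079 -0.008
m slope dz/dy [-0.014 -0.345] joint 2.809 8453 zrange [0.128 0.145] y -0.321 -0.267
[ 0.5491 -0.1749  0.1   ] ((0.548694908618927, -0.17497201263904572), 0.029674891382455826)
[ 0.4501 -0.1673  0.0998] ((0.44840291142463684, -0.16727231442928314), 0.029513824731111526)
at [ 0.4563 -0.1646  0.2663] cur ang -92.62 d [0.181 4.126 0.059] spin -0.0025335176915177726 gap 0.0849 F [-0.16  0.43  0.69] t 6.5
```

Call:
{"api": "apply_moves", "payload": {
  "deltas": [
    [85,0.17,0.6,0.05,0],
    [85,0.17,1.3,0.05,0],
    [85,0.17,2.0,0.05,0],
    [85,0.17,2.6,0.05,0],
    [85,0.17,2.9,0.05,0],
    [85,0.17,2.9,0.05,0]
  ]
}}

```text
time: 7.25
tcp_pos: [0.4472, -0.1665, 0.1203]
tcp_rot: [-0.047, -2.199, 2.196]
wrist_force: [0.2, 0.6, -0.1]
finger_gap: 0.085
```

```bash
python3 go.py .448 -.167 .055 87.4
```

```text
at [ 0.4472 -0.1665  0.1203] cur ang -92.62 d [-0.019  1.307  0.01 ] spin -0.0029421143860209518 gap 0.085 F [ 0.22  0.59 -0.14] t 7.25
```

Call:
{"api": "apply_moves", "payload": {
  "deltas": [
    [85,0,0.4,0,0],
    [85,0,0.8,0,0],
    [85,0,1.15,0,0],
    [85,0,1.3,0,0],
    [50,0,1.3,0,0],
    [40,0,1.3,0,0],
    [40,0,1.3,0,0],
    [40,0,1.3,0,0],
    [40,0,1.3,0,0],
    [40,0,1.3,0,0]
  ],
  "grip_force": 40
}}

```text
time: 8.5
tcp_pos: [0.448, -0.1667, 0.0564]
tcp_rot: [-0.05, -2.199, 2.197]
wrist_force: [-0.1, 0.5, 6.9]
finger_gap: 0.0571
```

```bash
python3 go.py .448 -.167 .055 87.4
```

```text
at [ 0.448  -0.1667  0.0564] cur ang -92.61 d [-0.001  0.029  0.007] spin -0.0018948995038149026 gap 0.0571 F [-0.06  0.47  6.85] t 8.5
```

Call:
{"api": "apply_moves", "payload": {
  "deltas": [
    [40,0,-0.2,0,0],
    [40,0,-0.4,0,0],
    [40,0,-0.5,0,0],
    [40,0,-0.5,0,0],
    [40,0,-0.5,0,0],
    [40,0,-0.5,0,0]
  ]
}}

```text
time: 9.25
tcp_pos: [0.4477, -0.1666, 0.0811]
tcp_rot: [-0.049, -2.199, 2.197]
wrist_force: [-0.2, 0.9, -1.0]
finger_gap: 0.0571
```

```bash
python3 go.py .448 -.167 .055 87.4; python3 - <<'E'
from h import *
p,d=snapshot('side'); save(p,'s4.png')
for i in range(3): snapshot('top'); print(readout.get_obs()['wrist_force'])
E
```

```text
at [ 0.4477 -0.1666  0.0811] cur ang -92.61 d [-0.007  0.523  0.008] spin -0.0022380686307125566 gap 0.0571 F [-0.23  0.87 -1.02] t 9.25
[-0.66830745  0.04923759 -1.50918331]
[ 0.84124523 -0.1989564  -1.56456574]
[-1.23719211 -0.3138218  -1.18077811]
```

View pics/s4.png

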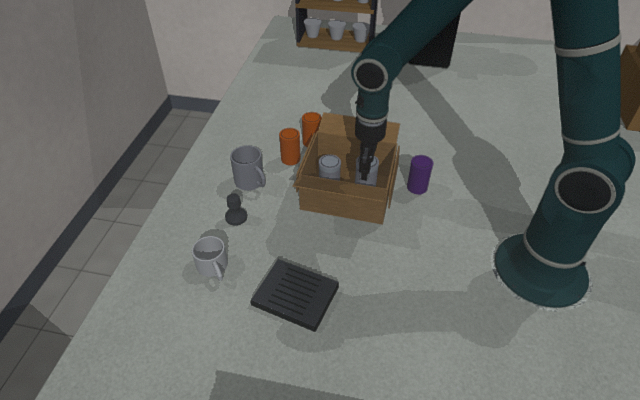

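About -1.3 N, or 0.13 kg, so this is the empty tin. I'll set it back down.

Call:
{"api": "apply_moves", "payload": {
  "deltas": [
    [40,0,0.2,0,0],
    [40,0,0.4,0,0],
    [40,0,0.49,0,0],
    [40,0,0.49,0,0],
    [60,0,0.49,0,0],
    [85,0,0.49,0,0],
    [85,0,0.49,0,0],
    [85,0,0.49,0,0],
    [85,0,0.49,0,0]
  ]
}}

```text
time: 10.58
tcp_pos: [0.4478, -0.1666, 0.0568]
tcp_rot: [-0.049, -2.199, 2.197]
wrist_force: [-0.5, 0.2, -0.7]
finger_gap: 0.0852
```

Call:
{"api": "apply_moves", "payload": {
  "deltas": [
    [85,0,-0.4,0,0],
    [85,0,-1.0,0,0],
    [85,0,-1.6,0,0],
    [85,0,-2.2,0,0],
    [85,0,-2.8,0,0],
    [85,-0.4,-3.2,0,0],
    [85,-0.4,-3.2,0,0]
  ]
}}

```text
time: 11.45
tcp_pos: [0.4696, -0.1679, 0.2181]
tcp_rot: [-0.053, -2.2, 2.2]
wrist_force: [0.3, -0.6, 0.3]
finger_gap: 0.0848
```

```bash
python3 go.py .549 -.175 .12 87.4; python3 - <<'E'
from h import *
p,d=snapshot('wrist'); save(p,'w5.png'); W=cloud('wrist',d)
p,d=snapshot('top'); save(p,'t5.png')
E
```

```text
at [ 0.4696 -0.1679  0.2181] cur ang -92.58 d [-1.586  1.967  0.071] spin 0.002676467192875028 gap 0.0848 F [ 0.35 -0.64  0.34] t 11.45
```

View pics/w5.png

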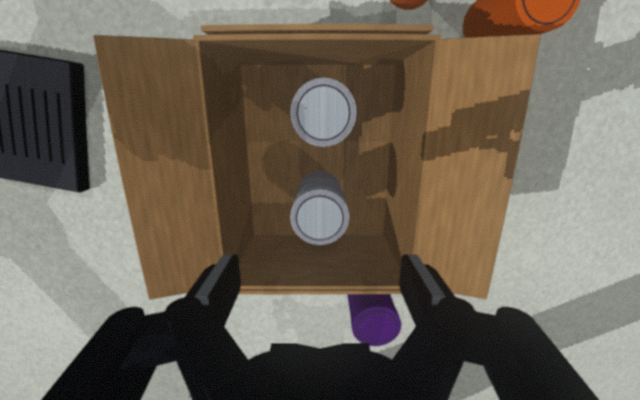

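Both tins are standing, the empty one at (320,217) and the other at (323,112). Next is the far tin.

Call:
{"api": "apply_moves", "payload": {
  "deltas": [
    [85,-0.7,0,0,0],
    [85,-1.4,0.2,0.05,0],
    [85,-1.58,0.8,0.07,0],
    [85,-1.58,1.4,0.07,0],
    [85,-1.58,1.9,0.07,0],
    [85,-1.58,1.9,0.07,0]
  ]
}}

```text
time: 12.3
tcp_pos: [0.5424, -0.1738, 0.1174]
tcp_rot: [-0.039, -2.197, 2.19]
wrist_force: [0.1, -0.0, 1.1]
finger_gap: 0.0854
```

```bash
python3 go.py .5485 -.175 .055 87.4
```

```text
at [ 0.5424 -0.1738  0.1174] cur ang -92.61 d [-0.136  1.247  0.022] spin -0.0011847756604197457 gap 0.0854 F [ 0.06 -0.01  1.06] t 12.3
```

Call:
{"api": "apply_moves", "payload": {
  "deltas": [
    [85,-0.13,0.1,0.02,0],
    [85,-0.13,0.5,0.02,0],
    [85,-0.13,0.9,0.02,0],
    [85,-0.13,1.2,0.02,0],
    [85,-0.13,1.22,0.02,0],
    [50,-0.13,1.22,0.02,0],
    [40,-0.13,1.22,0.02,0],
    [40,-0.13,1.22,0.02,0],
    [40,-0.13,1.22,0.02,0],
    [40,-0.13,1.22,0.02,0]
  ],
  "grip_force": 60
}}

```text
time: 13.55
tcp_pos: [0.549, -0.1749, 0.0576]
tcp_rot: [-0.041, -2.198, 2.192]
wrist_force: [-1.2, 2.0, 6.2]
finger_gap: 0.0567
```

Call:
{"api": "apply_moves", "payload": {
  "deltas": [
    [40,0,-0.2,0,0],
    [40,0,-0.4,0,0],
    [40,0,-0.5,0,0],
    [40,0,-0.5,0,0],
    [40,0,-0.5,0,0]
  ]
}}

```text
time: 14.18
tcp_pos: [0.5488, -0.1749, 0.0823]
tcp_rot: [-0.04, -2.197, 2.191]
wrist_force: [0.4, -0.6, -5.9]
finger_gap: 0.057
```

```bash
python3 go.py .556 .188 .081 ; python3 - <<'E'
from h import *
p,d=snapshot('side'); save(p,'s6.png')
for i in range(3): snapshot('top'); print(readout.get_obs()['wrist_force'],readout.get_obs()['wrist_torque'])
E
```

```text
at [ 0.5488 -0.1749  0.0823] cur ang -92.6 d [ 0.186  0.046 -7.257] spin  gap 0.057 F [ 0.37 -0.61 -5.9 ] t 14.175
[-1.72835735  0.04902612 -5.72976264] [ 0.01568555 -0.03841857  0.02037867]
[ 0.20816039 -0.19785457 -5.24770866] [-0.01069372 -0.04262288 -0.01614192]
[-0.07885031  0.40468381 -5.37246296] [ 0.04088027 -0.10639831 -0.02731891]
```

View pics/s6.png

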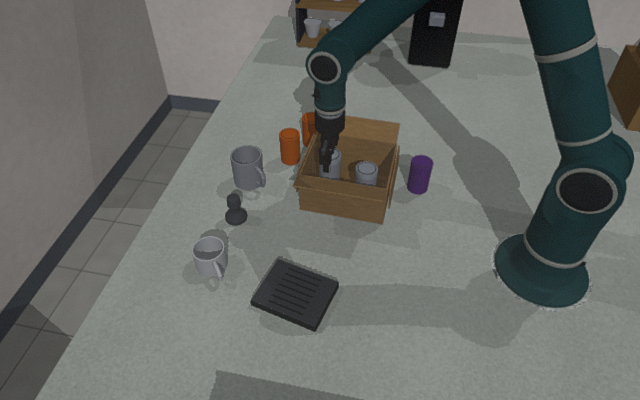

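-5.5 N, so this is the full tin. Lift it straight up, then carry it across.

Call:
{"api": "apply_moves", "payload": {
  "deltas": [
    [40,0,-0.4,0,0],
    [40,0,-0.9,0,0],
    [40,0,-1.4,0,0],
    [40,0,-1.9,0,0],
    [40,0,-2.4,0,0],
    [40,0,-2.9,0,0],
    [40,0,-3.2,0,0],
    [40,0,-3.3,0,0],
    [40,0,-3.3,0,0]
  ]
}}

```text
time: 15.5
tcp_pos: [0.5501, -0.1753, 0.2467]
tcp_rot: [-0.039, -2.197, 2.191]
wrist_force: [0.0, -0.1, -5.4]
finger_gap: 0.0564
```

```bash
python3 go.py .556 .188 .245 87.4
```

```text
at [ 0.5501 -0.1753  0.2467] cur ang -92.6 d [ 0.211  0.056 -7.264] spin -0.00020344433363087924 gap 0.0564 F [ 0.04 -0.12 -5.37] t 15.5
```

Call:
{"api": "apply_moves", "payload": {
  "deltas": [
    [40,0,0,-0.4,0],
    [40,0,0,-1.1,0],
    [40,0.05,0,-1.9,0],
    [40,0.1,0,-2.8,0],
    [40,0.1,0,-3.7,0],
    [40,0.15,0,-4.6,0],
    [40,0.15,0,-5.5,0],
    [40,0.2,0,-6.3,0],
    [40,0.2,0,-6.9,0],
    [40,0.2,0,-7.26,0]
  ]
}}

```text
time: 16.75
tcp_pos: [0.5551, 0.1908, 0.247]
tcp_rot: [-0.034, -2.199, 2.191]
wrist_force: [0.2, -0.7, -5.4]
finger_gap: 0.0568
```

Call:
{"api": "apply_moves", "payload": {
  "deltas": [
    [40,0,0,0,0],
    [40,0,0,0,0]
  ]
}}

```text
time: 17.0
tcp_pos: [0.5549, 0.1895, 0.2465]
tcp_rot: [-0.034, -2.196, 2.191]
wrist_force: [0.7, -1.0, -5.3]
finger_gap: 0.0569
```

```bash
python3 go.py .556 .188 .076 87.4;  python3 - <<'E'
from h import *
p,d=snapshot('side'); save(p,'s7.png')
p,d=snapshot('wrist'); save(p,'w7.png'); W=cloud('wrist',d)
m=abs(W[...,2]-.022)<.007
n,l,st,c=cv2.connectedComponentsWithStats(m.astype(np.uint8))
i=1+st[1:,4].argmax(); q=W[l==i][:,:2].astype(np.float32); print(st[i],cv2.minAreaRect(q),W[l==i][:,2].mean())
E
```

```text
at [0.5549 0.1895 0.2465] cur ang -92.46 d [-0.065  3.409  0.037] spin 0.022985902076508562 gap 0.0569 F [ 0.67 -1.02 -5.29] t 17.0
[ 265   98  116  120 9076] ((0.5580595135688782, 0.18891525268554688), (0.13046661019325256, 0.1571270078420639), 76.67329406738281) 0.022277152755334446
```

View pics/s7.png

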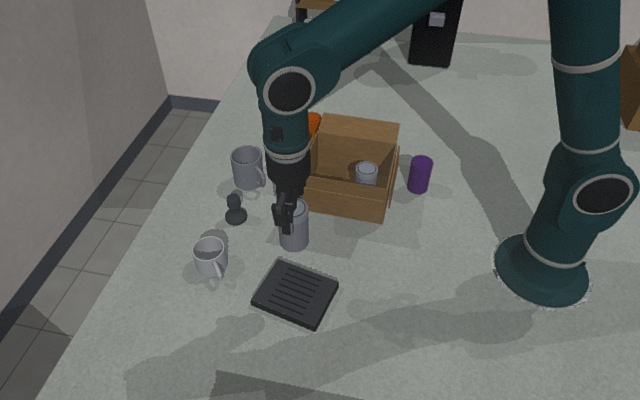

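View pics/w7.png

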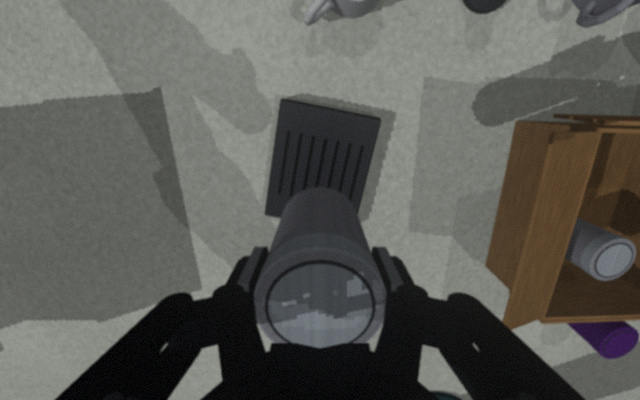

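The tin is held upright over the tray (wrist view (320,305)), and the tray centre is confirmed near (0.557, 0.188). Lowering now.

Call:
{"api": "apply_moves", "payload": {
  "deltas": [
    [40,-0.03,0.4,0.02,0],
    [40,-0.03,0.9,0.02,0],
    [40,-0.03,1.4,0.02,0],
    [40,-0.03,1.9,0.02,0],
    [40,-0.03,2.4,0.02,0],
    [40,-0.03,2.8,0.02,0],
    [40,-0.03,3.1,0.02,0],
    [40,-0.03,3.2,0.02,0],
    [40,-0.03,3.2,0.02,0]
  ]
}}

```text
time: 18.23
tcp_pos: [0.5553, 0.1885, 0.0869]
tcp_rot: [-0.036, -2.196, 2.191]
wrist_force: [0.3, 0.1, -5.1]
finger_gap: 0.0569
```

```bash
python3 go.py .556 .188 .076 87.4
```

```text
at [0.5553 0.1885 0.0869] cur ang -92.54 d [-0.018  0.219  0.009] spin 0.010386282337596716 gap 0.0569 F [ 0.29  0.09 -5.11] t 18.225
```

Call:
{"api": "apply_moves", "payload": {
  "deltas": [
    [40,0,0.04,0,0],
    [40,0,0.08,0,0],
    [40,0,0.12,0,0],
    [40,0,0.15,0,0],
    [40,0,0.18,0,0],
    [40,0,0.2,0,0],
    [40,0,0.2,0,0]
  ]
}}

```text
time: 19.1
tcp_pos: [0.555, 0.1885, 0.0768]
tcp_rot: [-0.036, -2.196, 2.191]
wrist_force: [0.1, 0.0, -5.7]
finger_gap: 0.0566
```

Call:
{"api": "apply_moves", "payload": {
  "deltas": [
    [40,0,0.02,0,0],
    [40,0,0.02,0,0],
    [40,0,0.04,0,0],
    [40,0,0.04,0,0]
  ]
}}

```text
time: 19.6
tcp_pos: [0.5552, 0.1886, 0.0756]
tcp_rot: [-0.037, -2.196, 2.191]
wrist_force: [-2.7, -0.4, 3.1]
finger_gap: 0.0567
```

Contact: the wrist force went from -5.7 to +3.1 N. Releasing.

Call:
{"api": "apply_moves", "payload": {
  "deltas": [
    [59,0,0,0,0],
    [62,0,0,0,0],
    [70,0,0,0,0],
    [85,0,0,0,0],
    [85,0,0,0,0],
    [85,0,0,0,0]
  ]
}}

```text
time: 20.35
tcp_pos: [0.5552, 0.1886, 0.0756]
tcp_rot: [-0.036, -2.196, 2.191]
wrist_force: [0.2, -0.1, -0.0]
finger_gap: 0.0853
```

Call:
{"api": "apply_moves", "payload": {
  "deltas": [
    [85,0,-0.3,0,0],
    [85,0,-0.9,0,0],
    [85,0,-1.6,0,0],
    [85,0,-2.3,0,0],
    [85,0,-3.0,0,0],
    [85,1,-3.4,0,0],
    [85,2,-3.4,0,0],
    [85,2.4,-3.4,0,0],
    [85,2.4,-3.4,0,0]
  ]
}}

```text
time: 21.48
tcp_pos: [0.4364, 0.1937, 0.2483]
tcp_rot: [-0.037, -2.198, 2.193]
wrist_force: [-0.5, 0.5, -0.1]
finger_gap: 0.085
```

```bash
python3 go.py .556 .188 .076 87.4;  python3 - <<'E'
from h import *
v,u=np.mgrid[0:400,0:640]
for n in ['side','top','wrist']:
    p,d=snapshot(n); save(p,n+'8.png'); W=cloud(n,d); np.save(n+'W8.npy',W)
    m=(abs(W[...,2]-.117)<.007)&(np.hypot(W[...,0]-.556,W[...,1]-.188)<.06)
    if m.any():
        q=W[m]; A=np.c_[q[:,:2],np.ones(len(q))]; print(n,'tin top',cv2.minEnclosingCircle(q[:,:2].astype(np.float32)),q[:,2].mean(),'slope',np.linalg.lstsq(A,q[:,2],rcond=None)[0][:2].round(3))
    m=(abs(W[...,2]-.099)<.007)&(np.hypot(W[...,0]-.448,W[...,1]+.167)<.05)
    if m.any(): q=W[m];print(n,'empty',cv2.minEnclosingCircle(q[:,:2].astype(np.float32)),q[:,2].mean(),len(q))
    if n=='top':
        for nm in ['jug','cup','tamper','flap_p']:
            for s in silhouettes(nm,n)[:2]: print(nm,s['conf'],np.round(s['rect']))
        for a,b in [(-.07,0),(-.34,-.265)]:
            q=W[(W[...,0]>.4)&(W[...,0]<.58)&(W[...,1]>a)&(W[...,1]<b)&(W[...,2]>.11)&(W[...,2]<.2)]
            c=np.linalg.lstsq(np.c_[q[:,:2],np.ones(len(q))],q[:,2],rcond=None)[0]; print('flap',np.pi-np.arctan(np.hypot(*c[:2])),len(q))
E
```

```text
at [0.4364 0.1937 0.2483] cur ang -92.44 d [-2.425  3.425  0.021] spin 0.026457677854272294 gap 0.085 F [-0.49  0.47 -0.05] t 21.475
side tin top ((0.5543349385261536, 0.1886165589094162), 0.030553678050637245) 0.11750976605304382 slope [ 0.011 -0.031]
top tin top ((0.5535352826118469, 0.18786075711250305), 0.03043714351952076) 0.11836387380333568 slope [0.01  0.011]
top empty ((0.4467771053314209, -0.1668282151222229), 0.029789060354232788) 0.10047030146134507 602
jug 0.58 [360. 121.  35.  52.]
cup 0.75 [235. 137.  37.  44.]
tamper 0.73 [303. 132.  20.  26.]
flap_p 0.96 [443. 226.  42. 102.]
flap_p 0.59 [325. 233.  39. 104.]
flap 2.80540395342692 2553
flap 2.808855617477841 2639
wrist tin top ((0.5532777309417725, 0.1885218471288681), 0.029789533466100693) 0.11737370439506434 slope [ 0.001 -0.002]
wrist empty ((0.44644874334335327, -0.16208064556121826), 0.02908633090555668) 0.09850839530463162 947
```

View pics/side8.png

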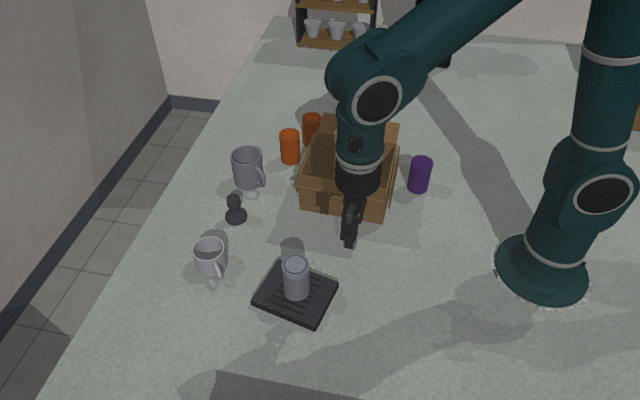

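View pics/top8.png

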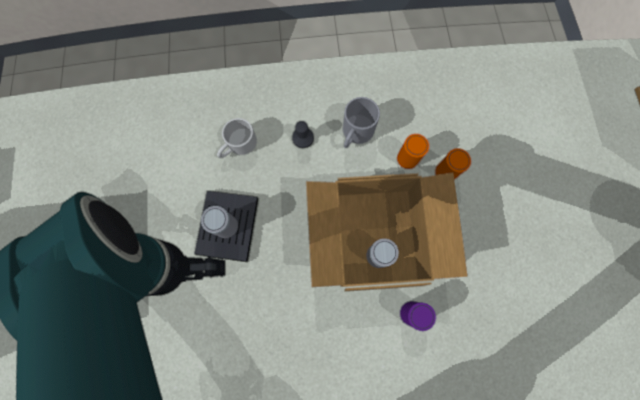

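The full tin stands on the tray at (296,280) in the side view. The empty one is upright in the carton at (384,252) in the top view. Both flaps are out and the gripper is clear, so I'm handing in.

```bash
python3 -c "
from plant import robot,readout
print(readout.get_obs()['wrist_force'],readout.get_obs()['time']); print(robot.close_job())"
```

```text
[ 0.20661314  0.21530531 -0.38801774] 21.825
the job is handed in; nothing more can be done
None
```

I handed the job in at about 22 s with everything in place. `close_job` gives no verdict, so this rests on my own last checks.

- **Flaps:** I pushed both outwards from inside the carton before lifting any tin. They measured about 2.81 rad each, just after folding and again at the end.
- **Weighing:** the tin nearer the robot pulled about 1.3 N (0.13 kg), so it is the empty one, and I set it back. The far one pulled about 5.5 N (0.55 kg), so it is the full one.
- **Full tin:** it was lowered slowly onto the tray, with about 3 N of push at contact. The three cameras put it within about 5 mm of the tray centre, with its top at 0.117–0.118 m, as expected for a tin on the tray. The wrist and top views show it level. The side view gave a 0.03 slope, which is within the limit and probably depth noise.
- **Empty tin:** it stands upright on the carton floor. Its measured position differed by 5 mm between the top and wrist cameras, probably because it was only partly in view of the wrist camera.
- **Jug, cup and tamper:** their outlines in the top camera are within a pixel or two of the start.
- **Gripper:** it was clear of everything at hand-in, with wrist force around 0.4 N, which is noise level.

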